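Clear the flush stand, release the safety catch and hold the purge lever

TASK

The flush nozzle at the stain-removal bench has to be purged onto its empty stand: lift the solvent can off the flush stand by its handle, keeping it upright, and set it down without dropping it, standing wholly on the blue drip mat, and let go of it. Then flip the red safety catch fully over to its open side, and only after that pull the green-handled lever all the way towards the robot and keep holding it there against its spring: the program finishes while the gripper is still holding the lever fully pulled. Do not knock over or push away the bottles, the brush or the dish.

Things in the scene. Friction and masses are not known exactly. Their poses are not given: they have to be found in the camera images.
- can_handle (a point): Solvent can: silver cylinder 86 mm across, orange band, bridge-shaped black handle on top; 162 mm tall in all, 0.3 to 0.65 kg. This point: centre of the black handle bar, on the can's axis, 154 mm above its underside. The bar is 14 mm thick along the point's x, 72 mm long along y, 16 mm high; 36 mm or more are free under it. Its z is the can's axis, up.
- can_center (a point): Centre of the same can, half-way up, 80 mm above its underside. Same axes.
- can_base (a point): Centre of the underside of the same can. Same axes.
- stand: Fixed steel flush stand, 140 x 140 mm, 50 mm high, grate on top, where the can stands at first. Origin: centre of its underside, at table height. At its own +x side (away from the robot), 79 mm from the centre, a post rises to 140 mm above the table; its brass nozzle points at the can, tip 59 mm from the centre. Turned up to 0.3 rad; stand and mat may change places.
- mat: Fixed flat blue square drip mat with a white line near each edge, 160 x 160 mm, 4 mm thick. Origin: centre of its underside at table height; its top is 4 mm above. Turned by up to 0.3 rad.
- console: Fixed grey lever console, 180 mm (own x) by 130 mm (own y), 70 mm high. Origin: centre of its underside at table height; own x points away from the robot (turned by up to 0.25 rad). In its top is a slot along own x, at y = 0, for the lever.
- lever (a joint): Purge lever angle, rad: 0 = rest, leaning 0.3 rad to console +x; grows as it is pulled to console -x (towards the robot); 0.6 = fully pulled, at its stop. A spring returns it to 0: 2.5 N at the grip at first, 6 N fully pulled. Hinge axis along console y through console x 20, z 20 mm; grip 170 mm from the axis. The closed catch stands before its shaft and blocks it after about 0.1 rad.
- lever_grip (a point): Centre of the lever's green grip, a round bar 22 mm thick and 80 mm long, lying along console y on top of a steel shaft (12 x 16 mm); 182 mm above the table at rest and fully pulled, 190 mm half-way. It travels about 100 mm.
- catch (a joint): Red safety catch angle, rad: 0 = closed, leaning 45 degrees to console +y, across the lever's path; grows as it is flipped to console -y; 0.785 = upright; 1.57 = fully open, at its stop, leaning 45 degrees to -y. Starts at 0 to 0.15. Light friction (1 N at the tab) keeps it where it is left. Hinge axis along console x through console y -35, z 78 mm.
- catch_tab (a point): Centre of the catch's finger tab. The catch is a red plate 8 mm thick, 24 mm wide (centred on console x 20 mm), 85 mm long from its hinge; near its free end the tab, 10 mm thick, juts out to console -x: 42 mm long (console x -34 to 8 mm), 30 mm wide (55 to 85 mm from the hinge axis). This point: 70 mm from the hinge axis, console x -15 mm.
- bottle_small: Small orange squeeze bottle with a white nozzle tip, 46 mm across, 147 mm tall, stands left of the console. Bystander. Origin: centre of the underside.
- spray: White spray bottle with a blue trigger, 70 mm across, 182 mm tall. Bystander. Origin: centre of the underside.
- brush: Hand brush lying on the table before the console. Bystander. Origin: under its middle.
- dish: White dish, 70 mm across, 30 mm high. Bystander. Origin: centre of the underside.
- bottle_yellow: Yellow squeeze bottle with a white nozzle tip, 68 mm across, 210 mm tall. Bystander. Origin: centre of the underside.
- bottle_red: Red squeeze bottle with a white nozzle tip, 68 mm across, 210 mm tall. Bystander. Origin: centre of the underside.
- bottle_orange: Large orange squeeze bottle with a white nozzle tip, 68 mm across, 210 mm tall. Bystander. Origin: centre of the underside.
- bottle_purple: Purple squeeze bottle with a white nozzle tip, 68 mm across, 210 mm tall. Bystander. Origin: centre of the underside.
Things that resemble listed ones, but are neither listed nor needed, are in the scene too. Leave any orange or turquoise look-alike of the console alone. What is shaped like the part that bears can_handle but turquoise is not meant.

How it is judged:
By the outcome, as a careful person would: the job done as asked, in the order asked, and still so for the second after the job is handed in, while the arm keeps its last pose, push and grip.
It also fails if it takes over 72 s, if anything falls off the work surface, if the arm or the gripper's body presses on something with over 40 N, if the wrist force passes 120 N, or if a joint passes its speed limit or range.

ROBOT

A 7-joint arm with a two-finger parallel gripper is mounted at the origin on the work surface. World frame = base frame: x ahead of the robot, y to its left, z up, the work surface at z = 0. Lengths are in m, angles in rad, forces in N, time in s.
With the tool pointing down it reaches from about 0.4 to 0.85 m from the base axis. Payload 6.9 kg.
Tool frame: the origin (TCP) lies between the finger pads; the fingertips stand r.tip_extent ahead of it and the grasp point (between the pads) is the TCP (r.tip_extent is the distance from the TCP to the fingertips, in m); z points along the fingers, y is the direction in which the jaws open and shut (so a half turn about z gives the same grasp; the last joint's range is limited). The gripper opens to 85 mm and grips with 20 to 120 N. Pads are 22 mm wide; open, the fingers measure 114 mm over their backs; the gripper's body (76 mm by 85 mm) begins 54 mm behind the grasp point. The pads swing forward as they close: fully open they stand 13 mm farther back than shut.
Start: joints at [1.446, 0.507, -0.238, 1.5, 0.126, 1.149, -0.155], TCP at [0.142, -0.609, 0.25] pointing down, gripper open.
Joint ranges: [-3.08, 3.08], [-0.24, 2.05], [-1.43, 1.35], [0, 2.5], [-1.52, 4.66], [0.17, 1.96], [-2.89, 2.89]. Speed limits (rad/s): [2.39, 2.39, 3.14, 3.14, 3.14, 3.14, 3.14].

INTERFACE

Orientations are given as a unit quaternion [w, x, y, z].
In Python, from cell import r, effector, kin, telemetry, viewer, order gives the robot as it stands. Calls block until the motion is done:
- r.movep(position, orientation): joint-space move of the TCP to a pose.
- r.servo_line(position, orientation=None, speed=0.15, guard=None): straight line of the TCP; orientation=None keeps the orientation; speed is the mean speed in m/s. With guard (N) it stops when the force on the tool has changed by that much, and returns True; else False.
- r.move_j(angles): joint-space move.
- effector.command_gripper(opening, f_grip=None): finger opening in m; f_grip is the grip in N (None keeps the last); returns when the fingers have stopped.
- r.pause(seconds).
- kin.solve_ik(position, orientation): joint angles nearest the present ones, or None.
- telemetry.read_state(): the state.
- viewer.snapshot(name): name is "scene" or "top"; returns a dict with "frame" (480x640x3 uint8, blue, green, red), "depth" (480x640 float32, m along the optical axis (not along the pixel's ray), 0 where there is no reading), "intrinsics" (3x3 intrinsics, pixels), "R" (3x3) and "t" (3): a world point X has camera coordinates R X + t. Camera axes: x right, y down, z forward; pixel columns grow to the right and rows downward; lengths in m; the calibration is good to about 2 mm. A picture is of the moment at which its call begins.
A pose or a line that the arm cannot do raises r.PlanningError and nothing moves.
- order.finish_job(): hands the job in, once; it reports no verdict.
The state is a dict: "t": time; "joint_positions": joint angles; "joint_vel": joint speeds; "joint_torque": joint torques, N m; "position": TCP position; "orientation": TCP orientation; "contact_force": force on the tool from outside, world axes, zero at the start; "torque": the same for the moment, N m; "finger_gap": finger opening in m.
Only numpy, scipy, OpenCV 4.12 (cv2) and the standard library are available. Lean on these libraries where they do the work, as an engineer would, in place of code of your own. Each camera call takes 0.05 s, during which the arm holds its last target. There are 200 camera calls.

## Working session

There is one attempt and no reset: what is moved stays moved. The work goes in short steps, each a Python script; the robot and the scene stay as the last script left them, time stands still between calls to the robot, and variables do not carry over. Pictures are saved under pics/ and viewed, about 8 in all and at most 12, crops included, and the job is handed in when it is done.

```bash
ls; mkdir -p pics; python3 - <<'E'
from cell import r, telemetry, viewer
import cv2,pickle,numpy as np
d={n:viewer.snapshot(n) for n in("scene","top")}
pickle.dump(d,open('s0.pkl','wb'))
for n in d: cv2.imwrite(f'pics/{n}0.png',d[n]["frame"]); print(n,d[n]["intrinsics"].round(1).tolist(),(-d[n]["R"].T@d[n]["t"]).round(3),d[n]["R"].round(2).tolist())
s=telemetry.read_state();print(s["t"],s["orientation"],s["contact_force"],s["finger_gap"],r.tip_extent)
E
```

```text
pics
scene [[600.4, 0.0, 317.2], [0.0, 600.4, 244.8], [0.0, 0.0, 1.0]] [ 1.769 -0.211  1.461] [[0.15, 0.99, 0.01], [0.72, -0.1, -0.69], [-0.68, 0.1, -0.73]]
top [[562.7, 0.0, 320.8], [0.0, 562.7, 239.4], [0.0, 0.0, 1.0]] [ 0.44 -0.03  1.6 ] [[0.0, -1.0, -0.01], [-1.0, 0.0, -0.07], [0.07, 0.01, -1.0]]
0.1 [-7.73185647e-04  9.93402411e-01  1.14677980e-01 -1.13448861e-04] [ 0.3536789  -0.17392821 -0.51659738] 0.08540344550211974 0.019
```

View pics/scene0.png

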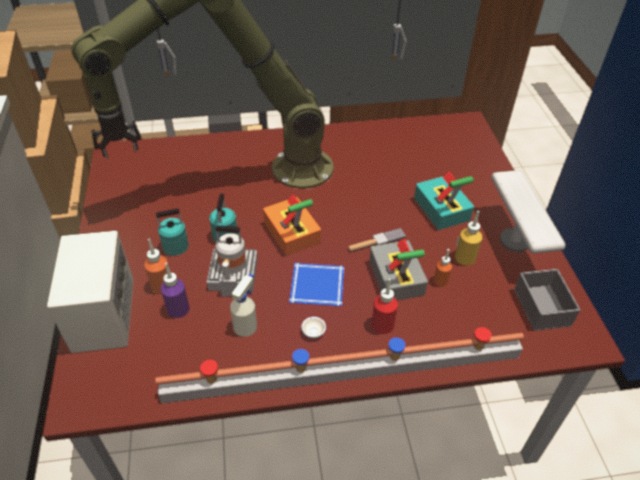

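View pics/top0.png

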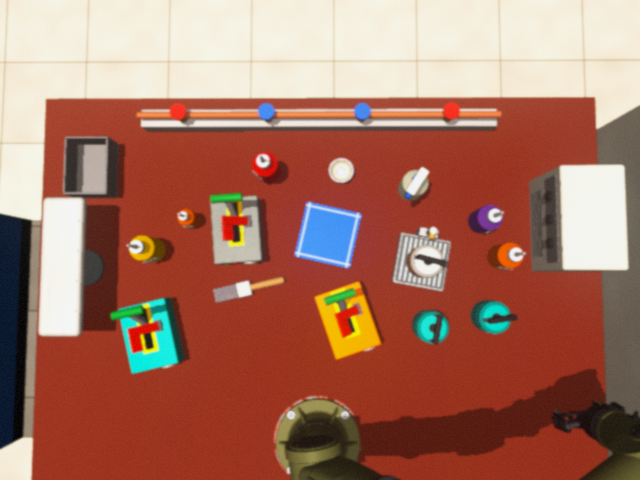

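The top view shows the silver can on the grated stand at (430,262), with two turquoise look-alikes at (431,326) and (494,317). The blue mat is at (329,235). The grey console is at (237,230), with orange and turquoise look-alikes at (348,320) and (148,336). The silver can and the grey console match the description, so I'll measure those and enlarge them to confirm.

```bash
cat > h.py <<'E'
import cv2,numpy as np
def world(s):
    K=s["intrinsics"];d=s["depth"];v,u=np.mgrid[:480,:640]
    P=np.stack([(u-K[0,2])/K[0,0]*d,(v-K[1,2])/K[1,1]*d,d],-1)
    P=(P-s["t"])@s["R"]; P[d<=0]=np.nan; return P
def hsv(s): return cv2.cvtColor(s["frame"],cv2.COLOR_BGR2HSV)
def rect(xy):
    (c,sz,a)=cv2.minAreaRect((xy*1000).astype(np.float32)); return np.round(c,1),np.round(sz,1),round(a,1)
E
python3 - <<'E'
import pickle,cv2,numpy as np
from h import *
d=pickle.load(open('s0.pkl','rb'))
crops=[]
for n,boxes in(("top",[(380,200,110,110),(185,180,110,110)]),("scene",[(190,190,110,110),(350,200,110,110)])):
    for x,y,w,h in boxes: crops.append(cv2.resize(d[n]["frame"][y:y+h,x:x+w],(300,300),interpolation=cv2.INTER_CUBIC))
cv2.imwrite('pics/crop0.png',np.vstack([np.hstack(crops[:2]),np.hstack(crops[2:])]))
for n in d:
    s=d[n];P=world(s);H=hsv(s);h,S,V=cv2.split(H);x,y,z=P[...,0],P[...,1],P[...,2]
    print(n)
    def show(name,m):
        m=m&np.isfinite(z)
        q=P[m]; 
        if len(q)>4: print(name,len(q),q.mean(0).round(4),'zrange',np.percentile(q[:,2],[2,50,98]).round(3),rect(q[:,:2]))
    show('mat',(h>100)&(h<125)&(S>120)&(abs(x-.46)<.15)&(abs(y+.05)<.13)&(z<.02))
    nearC=(abs(x-.46)<.13)&(abs(y-.2)<.1)
    if n=="top":
        show('console top',nearC&(z>.062)&(z<.078)&(S<70))
    show('console top any',nearC&(z>.06)&(z<.08))
    show('green',nearC&(h>45)&(h<75)&(S>120))
    show('red',nearC&((h<8)|(h>172))&(S>150)&(z>.085)&(x<.55))
    nearS=(abs(x-.38)<.13)&(abs(y+.32)<.11)
    show('stand',nearS&(z>.04)&(z<.058))
    show('bar',nearS&(V<70)&(z>.195)&(z<.225))
    show('cantop',nearS&(z>.13)&(z<.19)&(S<60)&(V>100))
    show('post',nearS&(x>.42)&(z>.11)&(z<.15))
E
```

```text
scene
mat 1055 [ 0.5605 -0.0269  0.0062] zrange [-0.001  0.006  0.015] (array([565. , -25.1]), array([156.4, 125. ]), 77.2)
console top any 582 [0.5383 0.207  0.0721] zrange [0.064 0.072 0.079] (array([541.2, 222.8]), array([104.3, 132.6]), 4.1)
red 7 [0.5469 0.2383 0.1369] zrange [0.131 0.137 0.143] (array([546.6, 239.5]), array([ 5.1, 17.4]), 11.5)
stand 334 [ 0.4558 -0.2856  0.0507] zrange [0.041 0.051 0.057] (array([ 417.1, -313.6]), array([252.8, 160.1]), 27.8)
bar 127 [ 0.4975 -0.2832  0.2094] zrange [0.196 0.211 0.219] (array([ 494.6, -283.6]), array([68.4, 18.3]), 78.6)
cantop 251 [ 0.4904 -0.2824  0.1533] zrange [0.141 0.152 0.175] (array([ 483.6, -283.3]), array([52.7, 83. ]), 0.1)
post 96 [ 0.4914 -0.2818  0.1437] zrange [0.116 0.147 0.15 ] (array([ 483.4, -282.2]), array([51.7, 85.7]), 0.9)
top
mat 1864 [ 0.5569 -0.0276  0.0051] zrange [-0.003  0.005  0.013] (array([561.4, -24.6]), array([159.5, 134. ]), 77.6)
console top 1218 [0.5339 0.2201 0.071 ] zrange [0.064 0.071 0.077] (array([542. , 222.3]), array([ 99.8, 131.6]), 2.6)
console top any 1535 [0.538  0.2208 0.071 ] zrange [0.063 0.071 0.078] (array([540. , 222.8]), array([ 99.1, 135.2]), 0.3)
stand 882 [ 0.4469 -0.2797  0.0496] zrange [0.041 0.05  0.057] (array([ 414.3, -316.2]), array([243.4, 177.4]), 21.0)
bar 45 [ 0.4915 -0.2861  0.2133] zrange [0.205 0.213 0.218] (array([ 492.4, -279.9]), array([66.9,  9.2]), 78.5)
cantop 455 [ 0.4792 -0.2785  0.1496] zrange [0.139 0.15  0.163] (array([ 480.2, -281.7]), array([56.7, 83. ]), 0.2)
post 297 [ 0.4773 -0.2731  0.1425] zrange [0.115 0.146 0.15 ] (array([ 480.5, -280.8]), array([84.2, 57.4]), 89.2)
```

View pics/crop0.png

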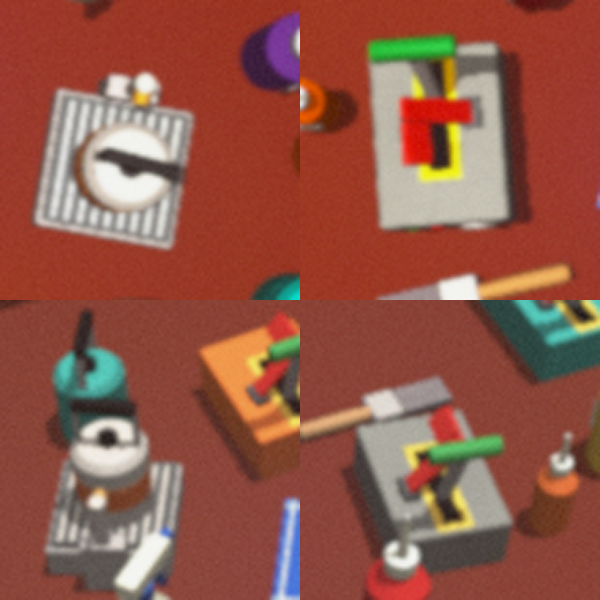

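The crops confirm both targets: a silver can with an orange band, and the grey console with a red catch and green lever. My search windows sat too low in x, so I'll re-centre them.

```bash
cat > meas.py <<'E'
from h import *
def run(d):
  for n in d:
    s=d[n];P=world(s);H=hsv(s);h,S,V=cv2.split(H);x,y,z=P[...,0],P[...,1],P[...,2]
    print(n)
    def show(name,m):
        q=P[m&np.isfinite(z)]
        if len(q)>4: print(name,len(q),q.mean(0).round(4),'z',np.percentile(q[:,2],[2,50,98]).round(3),'x',np.percentile(q[:,0],[1,99]).round(3),'y',np.percentile(q[:,1],[1,99]).round(3),*rect(q[:,:2]))
    show('mat',(h>95)&(h<130)&(S>70)&(abs(x-.57)<.13)&(abs(y+.03)<.12)&(z<.025))
    N=(abs(x-.58)<.13)&(abs(y-.22)<.1)
    show('console top',N&(z>.06)&(z<.08))
    show('green',N&(h>45)&(h<75)&(S>120)&(z>.12))
    show('red',N&((h<6)|(h>174))&(S>150)&(z>.085)&(x<.64))
    N=(abs(x-.5)<.11)&(abs(y+.28)<.11)
    show('stand',N&(z>.04)&(z<.058))
    show('bar',N&(V<80)&(z>.195)&(z<.225))
    show('can lid',N&(z>.172)&(z<.19))
    show('can upper',N&(z>.12)&(z<.19)&(x<.55))
    show('post',N&(x>.54)&(z>.11)&(z<.15))
    show('brush',(abs(x-.44)<.05)&(abs(y-.18)<.11)&(z>.012)&(z<.06)&((h>14)|(S<120)))
    for nm,c in dict(dish=(.75,-.05),red=(.75,.13),spray=(.71,-.26),small=(.61,.35),orng=(.5,-.45),yel=(.5,.45),purp=(.62,-.43)).items():
        show(nm,(np.hypot(x-c[0],y-c[1])<.09)&(z>.02)&(z<.23))
E
python3 -c "
import pickle,meas;meas.run(pickle.load(open('s0.pkl','rb')))"
```

```text
scene
mat 1795 [ 0.5755 -0.0271  0.0062] z [-0.001  0.006  0.014] x [0.491 0.659] y [-0.111  0.055] [571.9 -26.8] [161.4 174.1] 77.2
console top 1435 [0.5971 0.2202 0.0717] z [0.062 0.072 0.079] x [0.494 0.675] y [0.159 0.292] [583.2 225.8] [188.6 132.8] 4.1
green 88 [0.6573 0.2309 0.1927] z [0.185 0.192 0.199] x [0.649 0.666] y [0.196 0.263] [659.3 229.5] [17.5 69.7] 5.0
red 160 [0.5846 0.2242 0.1215] z [0.086 0.13  0.147] x [0.546 0.617] y [0.194 0.248] [586.  228.2] [39.7 87.1] 55.2
stand 700 [ 0.5143 -0.2874  0.0508] z [0.041 0.051 0.057] x [0.43  0.586] y [-0.36 -0.21] [ 507.3 -286.6] [141.1 167.6] 80.4
bar 139 [ 0.497  -0.2832  0.2096] z [0.196 0.211 0.219] x [0.485 0.508] y [-0.317 -0.252] [ 494.7 -282.7] [70.2 18.3] 78.6
can lid 20 [ 0.4962 -0.2825  0.1824] z [0.174 0.182 0.19 ] x [0.483 0.507] y [-0.317 -0.248] [ 496.4 -283. ] [70.7 10.4] 73.7
can upper 615 [ 0.5079 -0.2823  0.1486] z [0.123 0.15  0.18 ] x [0.462 0.54 ] y [-0.323 -0.242] [ 502.9 -281.3] [88.4 83.9] 11.1
post 86 [ 0.5708 -0.2965  0.1329] z [0.111 0.137 0.148] x [0.54  0.586] y [-0.307 -0.268] [ 555.8 -290.9] 
[... 2372 characters left out ...]
1] z [0.028 0.114 0.187] x [0.674 0.786] y [0.11  0.176] [734.9 159.2] [ 67.8 117.6] 51.3
spray 705 [ 0.6956 -0.2523  0.1359] z [0.027 0.128 0.187] x [0.656 0.736] y [-0.292 -0.226] [ 695.2 -259.6] [68.9 88.5] 87.3
small 675 [0.6107 0.3141 0.0748] z [0.025 0.072 0.134] x [0.556 0.655] y [0.264 0.381] [619.7 315.6] [127.3 101. ] 62.8
orng 873 [ 0.5194 -0.4889  0.1047] z [0.026 0.11  0.184] x [0.476 0.588] y [-0.533 -0.435] [ 538.6 -492.6] [141.5  65.9] 26.2
yel 737 [0.5275 0.4581 0.1089] z [0.029 0.112 0.188] x [0.496 0.561] y [0.437 0.498] [529.6 470. ] [67.8 68.3] 18.4
purp 719 [ 0.6062 -0.446   0.1091] z [0.028 0.112 0.189] x [0.578 0.641] y [-0.486 -0.423] [ 610.2 -456. ] [68.2 66.9] 23.4
```

Estimates (position in m, yaw of own x in degrees):

| Thing | x, y | Yaw |
|---|---|---|
| Can | 0.4935, -0.2825 | -12.4° |
| Mat | 0.574, -0.027 | -13° |
| Console | 0.5815, 0.2265 | 4.5° |

The bar fits a jaw axis at -12.4°. I'll start with the can grasp.

```bash
cat >> h.py <<'E'
def down(a):
    "tool pointing down, jaw axis (tool y) at world angle a"
    from scipy.spatial.transform import Rotation as R
    y=np.array([np.cos(a),np.sin(a),0]);z=np.array([0,0,-1.]);x=np.cross(y,z)
    return R.from_matrix(np.stack([x,y,z],1)).as_quat()[[3,0,1,2]]
CON=np.array([.5815,.2265]);CYAW=np.radians(4.5)
def con(x,y,z):
    c,s=np.cos(CYAW),np.sin(CYAW); return [CON[0]+c*x-s*y,CON[1]+s*x+c*y,z]
E
python3 - <<'E'
from cell import r,effector,kin,telemetry,viewer
import cv2,numpy as np,pickle
from h import *
T=lambda m:print(m,{k:np.round(telemetry.read_state()[k],3).tolist() for k in("t","position","contact_force","finger_gap","joint_positions")})
a=np.radians(-12.4)
for k in (0,np.pi):
    for nm,p,b in(("can",[.4935,-.2825,.3],a),("mat",[.574,-.027,.3],a),("catch",con(-15,60,.3) if 0 else con(-.015,.06,.3),np.pi/2+CYAW),("lev",con(.07,.027,.3),CYAW)):
        q=kin.solve_ik(p,down(b+k));print(nm,k,None if q is None else np.round(q,2))
best=None
for k in(0,np.pi):
    q=kin.solve_ik([.4935,-.2825,.36],down(a+k))
    if q is not None and (best is None or abs(q[6])<abs(best[1][6])): best=(k,q)
k=best[0];print("k",k)
s=telemetry.read_state();p=s["position"]
r.servo_line([p[0],p[1],.36],speed=.2)
r.movep([.4935,-.2825,.36],down(a+k))
effector.command_gripper(.06,40)
r.servo_line([.4935,-.2825,.26]);T("above")
d={n:viewer.snapshot(n) for n in("scene","top")};pickle.dump(d,open('s1.pkl','wb'))
cr=[cv2.resize(d[n]["frame"][y:y+120,x:x+120],(400,400),interpolation=cv2.INTER_CUBIC) for n,x,y in(("scene",175,180),("top",370,200))]
cv2.imwrite('pics/above.png',np.hstack(cr))
E
```

```text
can 0 [ 0.91  0.43 -0.66  1.57  0.27  1.24 -0.02]
mat 0 [ 0.56  0.5  -0.9   1.55  0.4   1.29 -0.61]
catch 0 [ 0.1   0.71 -1.23  1.39  0.66  1.49  0.56]
lev 0 [ 0.12  0.85 -1.32  1.18  0.82  1.65 -0.92]
can 3.141592653589793 [ 0.41  0.38  0.09  1.57 -0.04  1.19 -2.84]
mat 3.141592653589793 [ 0.7   0.61 -1.22  1.55  0.58  1.39  2.35]
catch 3.141592653589793 [ 0.08  0.67 -1.13  1.4   0.6   1.45 -2.53]
lev 3.141592653589793 [ 0.1   0.82 -1.23  1.18  0.76  1.6   2.26]
k 0
above {'t': 3.742, 'position': [0.494, -0.283, 0.261], 'contact_force': [-0.041, 0.885, 0.4], 'finger_gap': 0.06, 'joint_positions': [0.914, 0.465, -0.676, 1.632, 0.312, 1.154, -0.054]}
```

View pics/above.png

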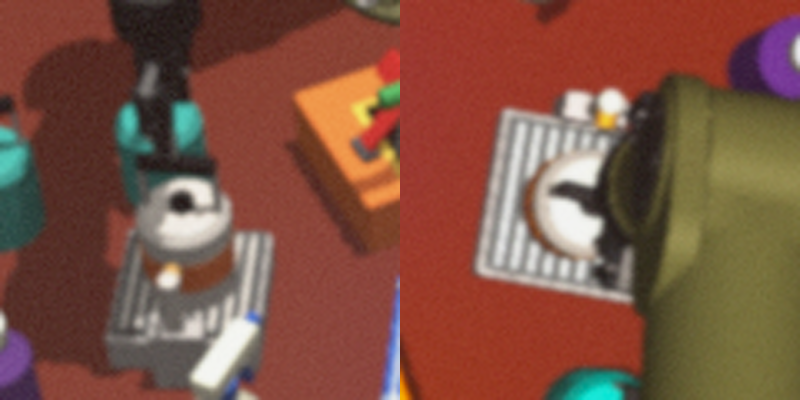

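The scene crop shows the gripper above the handle bar, with a finger in front of it at crop (155,110) and the bar at (175,165). The top view is mostly hidden by the arm. I'll go down with a force guard, grip and lift a little.

```bash
cat >> h.py <<'E'
def T(m,ks=("t","position","contact_force","finger_gap")):
    from cell import telemetry
    s=telemetry.read_state();print(m,{k:np.round(s[k],3).tolist() for k in ks})
E
python3 - <<'E'
from cell import r,effector,kin,telemetry,viewer
import cv2,numpy as np,pickle
from h import *
print(r.servo_line([.4935,-.2825,.204],speed=.1,guard=8));T("down")
effector.command_gripper(.0,50);T("gripped")
p=telemetry.read_state()["position"]
r.servo_line([p[0],p[1],.235],speed=.06);T("lift3cm")
d={n:viewer.snapshot(n) for n in("scene","top")}
cv2.imwrite('pics/lift.png',cv2.resize(d["scene"]["frame"][170:300,160:330],(680,520),interpolation=cv2.INTER_CUBIC))
E
```

```text
False
down {'t': 4.55, 'position': [0.494, -0.283, 0.205], 'contact_force': [0.42, -0.256, -0.065], 'finger_gap': 0.06}
gripped {'t': 5.033, 'position': [0.494, -0.282, 0.204], 'contact_force': [0.559, 1.332, 2.349], 'finger_gap': 0.013}
lift3cm {'t': 5.7, 'position': [0.494, -0.282, 0.235], 'contact_force': [-0.047, 0.156, -4.738], 'finger_gap': 0.013}
```

View pics/lift.png

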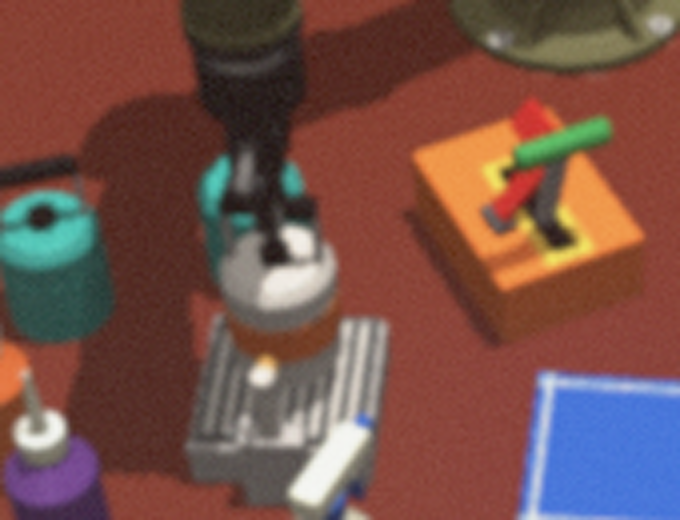

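The can is gripped by its handle at crop (270,225) and hangs upright, and the tool carries 4.7 N. Next I'll carry it to the mat and set it down.

```bash
python3 - <<'E'
from cell import r,effector,kin,telemetry,viewer
import cv2,numpy as np,pickle
from h import *
r.servo_line([.4935,-.2825,.31],speed=.12)
r.servo_line([.574,-.027,.31],speed=.15);T("over mat")
r.servo_line([.574,-.027,.172],speed=.12);r.pause(.3)
print(r.servo_line([.574,-.027,.153],speed=.02,guard=2.5));T("down")
effector.command_gripper(.05);T("open");r.pause(.2)
r.servo_line([.574,-.027,.27],speed=.1,guard=6)
T("up")
r.servo_line([.574,-.027,.36],speed=.2)
q=down(np.pi/2+CYAW)
r.movep(con(-.015,.062,.30),q)
effector.command_gripper(0);T("catch")
d={n:viewer.snapshot(n) for n in("scene","top")};pickle.dump(d,open('s2.pkl','wb'))
for n in d:
    P=world(d[n]);x,y,z=np.moveaxis(P,-1,0);m=(abs(x-.574)<.1)&(abs(y+.027)<.1)
    for lo,hi in((.09,.13),(.15,.18)):
        k=P[m&(z>lo)&(z<hi)];print(n,lo,rect(k[:,:2]),k[:,2].max())
a=d["scene"]["frame"][190:320,260:450];b=d["top"]["frame"][170:300,180:370]
cv2.imwrite('pics/mat.png',cv2.resize(np.vstack([a,b]),None,fx=2.3,fy=2.3,interpolation=cv2.INTER_CUBIC))
E
```

```text
over mat {'t': 8.508, 'position': [0.574, -0.028, 0.31], 'contact_force': [-0.667, 1.318, -3.853], 'finger_gap': 0.013}
True
down {'t': 10.783, 'position': [0.574, -0.027, 0.158], 'contact_force': [1.24, 0.367, 4.244], 'finger_gap': 0.013}
open {'t': 11.225, 'position': [0.573, -0.027, 0.157], 'contact_force': [0.945, -0.57, 0.23], 'finger_gap': 0.05}
up {'t': 12.7, 'position': [0.574, -0.027, 0.269], 'contact_force': [-0.066, -0.522, 0.161], 'finger_gap': 0.05}
catch {'t': 15.05, 'position': [0.562, 0.287, 0.3], 'contact_force': [0.052, -0.192, 0.204], 'finger_gap': -0.0}
scene 0.09 (array([578.5, -26. ]), array([82.5, 80.7]), 83.5) 0.12831528583209748
scene 0.15 (array([574.8, -26.4]), array([69. , 22.1]), 78.4) 0.17437632676646594
top 0.09 (array([573.9, -26.9]), array([83.4, 84.3]), 89.0) 0.1295861339098143
top 0.15 (array([574.1, -26.6]), array([71.6, 14.7]), 76.4) 0.1743730977898214
```

View pics/mat.png

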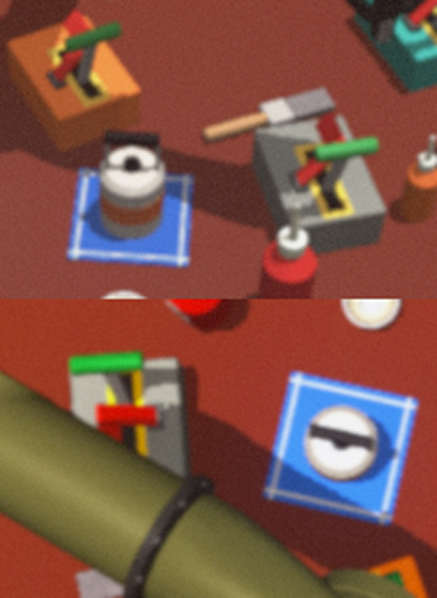

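The can stands upright, centred on the mat at about (0.574,-0.027), and released. The console at crop (125,415) is unchanged. Next is the catch.

```bash
python3 - <<'E'
from cell import r,effector,kin,telemetry,viewer
import cv2,numpy as np,pickle
from h import *
x=-.015;te=r.tip_extent;half=.015
print("desc",r.servo_line(con(x,.062,.124+te),speed=.12,guard=6));T("low")
for deg in list(range(45,-46,-15))+[-48]:
    f=np.radians(deg);s=.085 if deg>0 else .070
    y=-.035+s*np.sin(f)+.005*np.cos(f)+half
    z=.078+.070*np.cos(f)-.005*np.sin(f)+te
    g=r.servo_line(con(x,y,z),speed=.06,guard=12);T((deg,g),("t","contact_force"))
    if g: break
p=telemetry.read_state()["position"]
r.servo_line([p[0],p[1],.30],speed=.15)
r.movep(con(.07,.027,.30),down(CYAW))
effector.command_gripper(.06,70);T("lever above",("t","position","joint_positions"))
d={n:viewer.snapshot(n) for n in("scene","top")};pickle.dump(d,open('s3.pkl','wb'))
a=d["scene"]["frame"][190:320,340:480];b=d["top"]["frame"][160:290,170:310]
cv2.imwrite('pics/catch.png',cv2.resize(np.hstack([a,b]),None,fx=2.8,fy=2.8,interpolation=cv2.INTER_CUBIC))
E
```

```text
desc False
low {'t': 16.608, 'position': [0.562, 0.287, 0.144], 'contact_force': [-0.357, 0.997, -0.504], 'finger_gap': -0.0}
(45, False) {'t': 17.067, 'contact_force': [0.065, 0.084, -0.043]}
(30, False) {'t': 17.558, 'contact_force': [-1.466, 1.496, 3.562]}
(15, False) {'t': 18.067, 'contact_force': [0.459, -0.279, 0.157]}
(0, False) {'t': 18.583, 'contact_force': [-0.357, 0.552, -0.373]}
(-15, False) {'t': 19.042, 'contact_force': [0.703, -0.234, 0.092]}
(-30, False) {'t': 19.5, 'contact_force': [-0.639, 0.456, 0.281]}
(-45, False) {'t': 19.958, 'contact_force': [-0.111, -0.104, 0.537]}
(-48, False) {'t': 20.208, 'contact_force': [0.107, 0.263, 1.077]}
lever above {'t': 23.25, 'position': [0.649, 0.259, 0.3], 'joint_positions': [-0.077, 0.663, -0.701, 1.182, 0.412, 1.434, -0.645]}
```

View pics/catch.png

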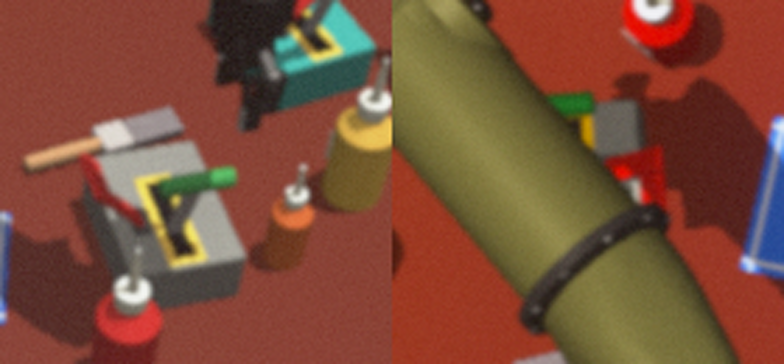

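The catch now leans to the -y side, at scene crop (110,185). The last force was only 1 N, so I'll measure its angle from the point cloud.

```bash
python3 - <<'E'
import pickle
from h import *
d=pickle.load(open('s3.pkl','rb'))
for n in d:
    P=world(d[n]);h,S,V=cv2.split(hsv(d[n]))
    c,s=np.cos(CYAW),np.sin(CYAW);X=(P[...,:2]-CON)@np.array([[c,-s],[s,c]]);z=P[...,2]
    m=((h<8)|(h>172))&(S>120)&(z>.085)&(z<.17)&(X[...,0]>-.05)&(X[...,0]<.05)&(abs(X[...,1])<.13)
    y=X[...,1][m];zz=z[m];xx=X[...,0][m]
    for nm,k in(("tab",xx<0),("plate",(xx>.005)&(xx<.034))):
        if k.sum()>8:
            f=np.polyfit(zz[k],y[k],1);print(n,nm,k.sum(),"y",np.percentile(y[k],[3,50,97]).round(3),"z",np.percentile(zz[k],[3,50,97]).round(3),"lean deg",np.degrees(np.arctan2(-(y[k]+.035),zz[k]-.078))[zz[k]>.11].mean().round(1),np.degrees(np.arctan(-f[0])).round(1))
E
```

```text
scene tab 42 y [-0.095 -0.087 -0.074] z [0.129 0.142 0.147] lean deg 38.8 44.2
scene plate 88 y [-0.093 -0.073 -0.04 ] z [0.093 0.128 0.148] lean deg 38.6 42.5
top tab 67 y [-0.095 -0.087 -0.072] z [0.126 0.14  0.146] lean deg 39.6 43.7
top plate 183 y [-0.093 -0.07  -0.04 ] z [0.088 0.123 0.146] lean deg 38.6 43.0
```

The point cloud gives a lean of about 42.5 to 44° after allowing for the plate's face, so the catch is at or just short of its 45° stop. I'll press down on the tab until it reacts firmly.

```bash
python3 - <<'E'
from cell import r,effector,kin,telemetry,viewer
import cv2,numpy as np,pickle
from h import *
q=down(np.pi/2+CYAW)
r.movep(con(-.015,-.082,.30),q);effector.command_gripper(0)
r.servo_line(con(-.015,-.082,.18),speed=.12);T("pre")
print(r.servo_line(con(-.015,-.082,.135),speed=.025,guard=9));T("pressed")
r.servo_line(con(-.015,-.082,.30),speed=.15)
r.movep(con(.07,.027,.30),down(CYAW));effector.command_gripper(.06,70)
d={n:viewer.snapshot(n) for n in("scene","top")};pickle.dump(d,open('s4.pkl','wb'))
for n in d:
    P=world(d[n]);h,S,V=cv2.split(hsv(d[n]))
    c,s=np.cos(CYAW),np.sin(CYAW);X=(P[...,:2]-CON)@np.array([[c,-s],[s,c]]);z=P[...,2]
    m=((h<8)|(h>172))&(S>120)&(z>.11)&(z<.17)&(abs(X[...,0])<.05)&(abs(X[...,1])<.13)
    y=X[...,1][m];zz=z[m];print(n,m.sum(),np.degrees(np.arctan2(-(y+.035),zz-.078)).mean())
    m=(h>45)&(h<75)&(S>110)&(z>.15)&(abs(X[...,0]-.03)<.1)&(abs(X[...,1])<.1);print('green',m.sum(),X[m].mean(0),z[m].max())
E
```

```text
pre {'t': 26.425, 'position': [0.573, 0.144, 0.181], 'contact_force': [-0.047, 0.135, 0.657], 'finger_gap': 0.0}
True
pressed {'t': 27.5, 'position': [0.573, 0.145, 0.154], 'contact_force': [-0.766, 2.284, 5.353], 'finger_gap': 0.0}
scene 126 41.07594996164161
green 106 [0.07566749 0.00420698] 0.20150717723608322
top 247 41.3591815639076
green 107 [ 0.06955771 -0.02090301] 0.6628200805539969
```

Pressing turned it another 2° or so, to about 45° after correction, and the tool held 5.4 N against the stop, well above the 1 N friction. Now I'll grip the lever on its +y half, clear of the shaft, and pull it along its arc.

```bash
python3 - <<'E'
from cell import r,effector,kin,telemetry,viewer
import cv2,numpy as np,pickle
from h import *
print(r.servo_line(con(.07,.027,.183),speed=.1,guard=8));T("at grip")
effector.command_gripper(0,80);T("gripped")
L=.17
for th in np.linspace(.1,.6,6):
    g=r.servo_line(con(.02+L*np.sin(.3-th),.027,.021+L*np.cos(.3-th)),speed=.07,guard=20);T((round(th,2),g))
    if g: break
def xc(): 
    p=telemetry.read_state()["position"][:2]-CON;return p@[np.cos(CYAW),np.sin(CYAW)]
print(xc())
if not g:
    g=r.servo_line(con(-.0342,.027,.183),speed=.02,guard=10);T(("over",g));print(xc())
d={n:viewer.snapshot(n) for n in("scene","top")};pickle.dump(d,open('s5.pkl','wb'))
a=d["scene"]["frame"][190:320,340:480];b=d["top"]["frame"][160:290,170:310]
cv2.imwrite('pics/lever.png',cv2.resize(np.hstack([a,b]),None,fx=2.8,fy=2.8,interpolation=cv2.INTER_CUBIC))
E
```

```text
False
at grip {'t': 31.942, 'position': [0.649, 0.259, 0.184], 'contact_force': [0.6, -0.586, -0.356], 'finger_gap': 0.06}
gripped {'t': 32.392, 'position': [0.65, 0.259, 0.184], 'contact_force': [2.862, -0.129, 2.725], 'finger_gap': 0.02}
(np.float64(0.1), False) {'t': 32.783, 'position': [0.635, 0.258, 0.188], 'contact_force': [6.577, 1.003, -1.048], 'finger_gap': 0.02}
(np.float64(0.2), False) {'t': 33.175, 'position': [0.618, 0.256, 0.192], 'contact_force': [6.388, 0.129, 7.583], 'finger_gap': 0.02}
(np.float64(0.3), False) {'t': 33.567, 'position': [0.601, 0.255, 0.194], 'contact_force': [4.692, -2.16, 14.738], 'finger_gap': 0.019}
(np.float64(0.4), False) {'t': 33.958, 'position': [0.586, 0.254, 0.194], 'contact_force': [6.181, -1.926, 16.341], 'finger_gap': 0.02}
(np.float64(0.5), False) {'t': 34.35, 'position': [0.568, 0.253, 0.191], 'contact_force': [2.575, -2.278, 19.673], 'finger_gap': 0.02}
(np.float64(0.6), False) {'t': 34.742, 'position': [0.552, 0.252, 0.186], 'contact_force': [5.429, -1.213, 15.625], 'finger_gap': 0.02}
-0.027314699959370817
('over', True) {'t': 35.0, 'position': [0.552, 0.252, 0.187], 'contact_force': [7.055, -0.028, 3.751], 'finger_gap': 0.019}
-0.02710080843415292
```

View pics/lever.png

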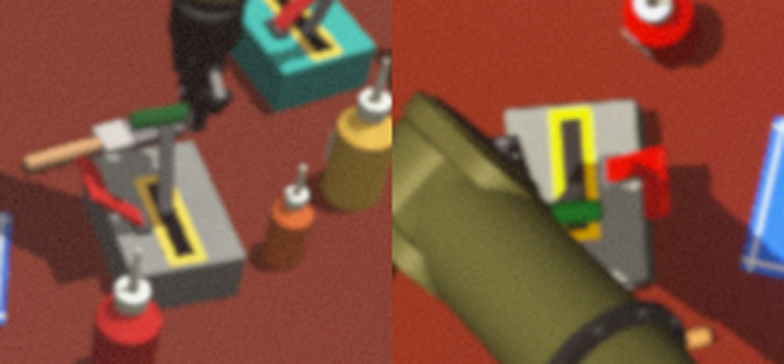

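The lever is pulled over, with the grip at top crop (578,212) and the shaft leaning towards the robot, and the catch is still open. The x force of 7 N is barely more than the spring's 6 N, so I'll pull on to feel the stop clearly.

```bash
python3 - <<'E'
from cell import r,telemetry
import numpy as np
from h import *
c=np.array([np.cos(CYAW),np.sin(CYAW)])
for i in range(5):
    s=telemetry.read_state();p=np.array(s["position"]);f=s["contact_force"]
    n=.0035
    g=r.servo_line([p[0]-n*c[0],p[1]-n*c[1],p[2]-.0012],speed=.015,guard=18);r.pause(.15)
    s=telemetry.read_state();print(g,"xc",((np.array(s["position"][:2])-CON)@c).round(4),"z",round(s["position"][2],4));T(i,("t","contact_force","finger_gap"))
    if np.array(s["contact_force"][:2])@c>16: break
E
```

```text
False xc -0.0278 z 0.1865
0 {'t': 35.5, 'contact_force': [7.861, 1.054, 2.616], 'finger_gap': 0.019}
False xc -0.0284 z 0.1863
1 {'t': 35.9, 'contact_force': [9.212, 0.397, 1.61], 'finger_gap': 0.02}
False xc -0.0288 z 0.1861
2 {'t': 36.3, 'contact_force': [10.366, 1.37, 0.906], 'finger_gap': 0.02}
False xc -0.029 z 0.1861
3 {'t': 36.7, 'contact_force': [8.908, 0.461, 1.459], 'finger_gap': 0.02}
False xc -0.0291 z 0.1861
4 {'t': 37.1, 'contact_force': [9.396, 1.198, 1.166], 'finger_gap': 0.02}
```

The position settles near -29 mm, but the force is limited by the 3.5 mm lead of each command. I'll use a larger lead.

```bash
python3 - <<'E'
from cell import r,telemetry,viewer
import numpy as np,pickle
from h import *
c=np.array([np.cos(CYAW),np.sin(CYAW)])
for n in(.006,.009):
    p=np.array(telemetry.read_state()["position"])
    g=r.servo_line([p[0]-n*c[0],p[1]-n*c[1],p[2]-.001],speed=.02,guard=20);r.pause(.3)
    s=telemetry.read_state();print(g,"xc",((np.array(s["position"][:2])-CON)@c).round(4),"z",round(s["position"][2],4));T(n,("t","contact_force","finger_gap"))
d={n:viewer.snapshot(n) for n in("scene","top")};pickle.dump(d,open('s6.pkl','wb'))
R=np.array([[c[0],-c[1]],[c[1],c[0]]])
for f in('s0.pkl','s6.pkl'):
  e=pickle.load(open(f,'rb'))
  for n in e:
    P=world(e[n]);h,S,V=cv2.split(hsv(e[n]));X=(P[...,:2]-CON)@R;z=P[...,2]
    m=(h>45)&(h<75)&(S>110)&(z>.17)&(z<.21)&(abs(X[...,0]-.02)<.1)&(abs(X[...,1])<.1)
    print(f,n,m.sum(),np.median(X[m],0).round(4),np.percentile(X[m][:,0],[3,97]).round(4),np.median(z[m]).round(4))
E
```

```text
False xc -0.0296 z 0.186
0.006 {'t': 37.683, 'contact_force': [17.996, 2.571, -6.109], 'finger_gap': 0.02}
False xc -0.0303 z 0.1859
0.009 {'t': 38.308, 'contact_force': [26.626, 4.663, -12.613], 'finger_gap': 0.019}
s0.pkl scene 141 [ 0.0756 -0.0029] [0.0667 0.0844] 0.1926
s0.pkl top 227 [ 0.07   -0.0029] [0.0621 0.0799] 0.1921
s6.pkl scene 63 [-0.0252 -0.0117] [-0.0337 -0.0165] 0.1924
s6.pkl top 122 [-0.0303 -0.0194] [-0.0385 -0.0216] 0.1923
```

The force now rises steeply to 27 N with almost no further motion. Both cameras show 100 to 101 mm of grip travel against the 100.5 mm nominal, so the lever is at its stop. I'll do a last check of the can, catch and bystanders from the last images, then hand in.

```bash
python3 - <<'E'
import pickle,numpy as np,cv2
from h import *
a,b=[pickle.load(open(f,'rb')) for f in('s0.pkl','s6.pkl')]
A,B=world(a["scene"]),world(b["scene"]);Pz=B[...,2]
for nm,c in dict(can=(.574,-.027),dish=(.752,-.062),red=(.763,.141),spray=(.715,-.257),small=(.605,.34),orng=(.515,-.507),yel=(.53,.469),purp=(.612,-.456),brush=(.425,.195)).items():
    o=[]
    for P in(A,B):
        r0=.11 if nm=="brush" else .055
        m=(np.hypot(P[...,0]-c[0],P[...,1]-c[1])<r0)&(P[...,2]>(.012 if nm=="brush" else .02))&(P[...,2]<(.03 if nm=="brush" else .23))
        o.append(np.median(P[m],0).round(3) if m.sum() else None)
    print(nm,*o)
h,S,V=cv2.split(hsv(b["scene"]));X=B[...,:2]-CON
m=((h<8)|(h>172))&(S>120)&(Pz>.11)&(Pz<.17)&(abs(X[...,0])<.06)&(abs(X[...,1])<.13)
print("catch",m.sum(),np.degrees(np.arctan2(-(X[m]@[-np.sin(CYAW),np.cos(CYAW)]+.035),Pz[m]-.078)).mean())
E
```

```text
can None [ 0.593 -0.029  0.101]
dish [ 0.742 -0.061  0.028] [ 0.741 -0.061  0.029]
red [0.773 0.138 0.106] [0.772 0.138 0.106]
spray [ 0.723 -0.256  0.112] [ 0.723 -0.256  0.113]
small [0.625 0.356 0.072] [0.626 0.356 0.073]
orng [ 0.529 -0.508  0.11 ] [ 0.53  -0.508  0.111]
yel [0.547 0.461 0.099] [0.546 0.461 0.099]
purp [ 0.63  -0.454  0.104] [ 0.63  -0.454  0.105]
brush [0.424 0.215 0.02 ] [0.429 0.197 0.02 ]
catch 140 40.85660323265025
```

Nothing was disturbed. The brush median moved only because the lever now hides part of the brush, and its outline pixels are the same. Handing in.

```bash
python3 - <<'E'
from cell import order
from h import T
T("before");print(order.finish_job());
E
```

```text
before {'t': 38.408, 'position': [0.549, 0.251, 0.186], 'contact_force': [26.953, 4.513, -11.924], 'finger_gap': 0.019}
the job is handed in; nothing more can be done
None
```

The job is handed in at about 38 s of the 72 s allowed, with the gripper still holding the lever fully pulled. No verdict was reported.

- **Can:** I lifted it by its handle and set it down upright at about (0.574, -0.027), which is the mat's centre, and let go. Both cameras show it standing there.
- **Catch:** The first flip ended about 2° short of the stop, so I pressed the tab again. It then held 5.4 N against the stop and measured about 45° after allowing for the plate's thickness. A last look after the lever pull gave the same within 0.5°.
- **Lever:** My first pull was not clearly at the stop. After pulling further, the force rose to about 27 N with almost no movement. The cameras show 100–101 mm of travel against the nominal 100.5 mm.
- **Bystanders:** The bottles and the dish are within 1 mm of where they started. The brush's median point differed by about 18 mm. I put this down to the lever hiding part of it, since its outline looked unchanged in the pictures, but I did not measure it separately.

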